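# Grease the tube roller's bearing with the push gun

## Robot

A 6-joint arm with a two-finger parallel gripper is mounted at the origin on the work surface. World frame = base frame: x ahead of the robot, y to its left, z up, the work surface at z = 0. Lengths are in mm, angles in rad, forces in N, time in s.
With the tool pointing down it reaches from about 300 to 850 mm from the base axis. Payload 4.2 kg.
Tool frame: the origin (TCP) lies midway between the tips of the shut fingers; the grasp point (between the pads) lies 19 mm behind it; x points along the fingers, z is the direction in which the jaws open and shut, and the axes are right-handed (so a half turn about x gives the same grasp; the last joint's range is limited). The gripper opens to 91 mm and grips with 3 to 60 N. Pads are 32 mm wide; open, the fingers measure 118 mm over their backs; the gripper's body (76 mm by 178 mm) begins 60 mm behind the grasp point.
Start: joints at [-1.194, 0.32, 1.565, -0, 1.257, -0.02], TCP at [222.224, -530.339, 213.976] pointing down, gripper open.
Joint ranges: [-3.11, 3.11], [-0.84, 2.01], [0.21, 2.61], [-1.34, 4.49], [0.05, 2.63], [-2.56, 2.56]. Speed limits (rad/s): [2.57, 2.57, 3.14, 3.14, 3.14, 3.14].

## Interface

Orientations are given as a unit quaternion [x, y, z, w].
In Python, from plant import robot, grab_frame, camera_model, job, status gives the robot as it stands. The module is installed in compiled form; this text tells all that it offers. Calls block until the motion is done:
- robot.move_to(position, orientation): joint-space move of the TCP to a pose.
- robot.movel(position, rot=None, feed=150): straight line of the TCP; rot=None keeps the orientation; feed is the mean speed in mm/s.
- robot.movej(angles): joint-space move.
- robot.gripper_to(opening, grasp_force=None): finger opening in mm; grasp_force is the grip in N (None keeps the last); returns when the fingers have stopped.
- robot.dwell(seconds).
- robot.inverse_kinematics(position, orientation): joint angles nearest the present ones, or None.
- grab_frame(name): name is "scene" or "top"; returns (picture, depth): 400x640x3 uint8, red, green, blue; 400x640 float32, mm along the optical axis (not along the pixel's ray), 0 where there is no reading.
- camera_model(name): a dict with "vfov" (degrees; the focal length in pixels is half the picture's height over the tangent of half this angle, whatever the lens; pixels are square), "cx", "cy" (the principal point, pixels), "k1" (the pictures are not rectified: a ray, as slopes to the right and down, at radius r is drawn at 1 + k1 r^2 times it, then the intrinsics apply), "xyz" and "orientation" of the camera in the world. Camera axes: x right, y down, z forward; pixel columns grow to the right and rows downward; lengths in mm; the calibration is good to about 2 mm. A picture is of the moment at which its call begins. camera_model takes no time and is no camera call.
A pose or a line that the arm cannot do raises robot.IKError and nothing moves.
- job.job_done(): hands the job in, once; it reports no verdict.
Readings, each from a call of its own:
- status.read_clock(): time.
- status.read_joint_pos(): joint angles.
- status.read_qvel(): joint speeds.
- status.read_tau(): joint torques, N m.
- status.read_ee_pos(): TCP position.
- status.read_eef_rot(): TCP orientation.
- status.read_force(): force on the tool from outside, world axes, zero at the start.
- status.read_ft_torque(): the same for the moment, N m.
- status.read_width(): finger opening in mm.
Only numpy, scipy, OpenCV 4.12 (cv2) and the standard library are available. Lean on these libraries where they do the work, as an engineer would, in place of code of your own. Each camera call takes 0.05 s, during which the arm holds its last target. There are 200 camera calls.

## Task

Set the dose dial on the lubrication plate so that its pointer lines up with the red mark on the scale, then take the yellow push grease gun out of its holder by its black grip and press its nose squarely, in line, onto the tilted grease nipple until its claws snap over the nose and the orange collar is pushed back. Keep the gun gripped and the collar pressed well past half of its way down against its spring: the job finishes while you are still holding it there. Leave the dial at the mark and the other things on the bench where they are.

Things in the scene. Friction and masses are not known exactly. Their poses are not given: they have to be found in the camera images.
- lube_plate: dark steel plate, 150 mm (x) by 270 mm (y), 12 mm thick, fixed to the bench; origin: centre of its underside. At its +y end is the dose dial, at its -y end a green pillow block with the grease nipple and a steel shaft with a roller; nothing on it stands higher than 95 mm above the bench. It stands in a different place and yaw each time.
- dose_dial (a joint): angle (rad) of the black dose dial; it turns about the vertical, grows clockwise as seen from above, range 0 to 3; at 0 its pointer points along the plate's -x. It stays where it is left (friction 0.05 N m).
- dose_mark (a joint): angle (rad) of the red mark on the dial's scale, measured just like the dial's own: the dial is set when both angles are equal. The mark differs each time and cannot be moved by the robot.
- dial_grip (a point): point on the dial's axis where its finger bar is pinched: the bar is 46 mm long (this point's x axis, which turns with the dial), 14 mm wide (y axis), its top 11 mm above this point and its foot (a round disc 48 mm across) 21 mm below it. The pointer side of the bar, with the white line, is -x.
- dial_pointer (a point): the outer end of the dial's orange pointer, 36 mm from the dial's axis (29 mm below the height of dial_grip)
- mark (a point): inner end of the red mark on the scale, 36 mm from the dial's axis; it coincides with dial_pointer when the dial is set
- gun_grip (a point): centre of the grease gun's black square grip: 30 x 30 mm, 62 mm long (31 mm either way along z); flat faces along x and y; z points along the gun away from its nose, up while it stands in the holder. The gun is about 0.3 kg, 147 mm long, with a black round guard 56 mm across, its upper side 31 mm below this point, then a yellow barrel 32 mm across and a steel nose.
- gun_mouth (a point): centre of the open end of the gun's steel nose, 112 mm from gun_grip along the gun's -z; z points along the gun towards the grip. The nose has a bore 13 mm across and 31 mm deep; its outside is 19 mm across at the mouth, widens to a ridge 25 mm across 5 mm up, and narrows to 20 mm behind it.
- holder: blue open cup in which the gun stands upright, 52 mm across, 60 mm tall, on a foot 90 mm across, fixed to the bench; bore 40 mm across, its inner floor (on which the gun's mouth rests) at 6 mm. Origin: centre of its underside. The gun comes out straight up.
- nipple: brass grease nipple, 9 mm across with a round tip, leaning 25 degrees from the vertical towards the plate's -x. Origin: on its axis at the face of the green boss that carries it (nipple root); z points outward along the nipple's axis, its tip is 30 mm out along z.
- nipple_tip (a point): tip of the brass nipple, 30 mm from its root along its z axis
- collar (a joint): how far (m) the orange spring collar round the nipple is pushed back to the root: 0 at rest, 0.012 at its stop, pressed beyond 0.0065. Its spring takes 3.5 N at first, 12 N at the stop. With the claws spread by the nose it takes 9 to 12 N in all at 0.003; they snap shut behind the ridge at 0.004 to 0.006, where the force drops to 2 to 4 N. Springs back below 0.006 if the gun is let go.
- collar_face (a point): centre of the collar's outer face, against which the gun's nose bears; at rest 22 mm from the nipple's root along its axis (8 mm below the tip). The collar is 20 mm across; the nipple passes through it into the gun's bore. Two steel claws stand either side of it along the nipple's y axis, 21 mm apart, up to 26 mm from the root.
- wrench: steel combination wrench, 200 mm long, lying flat; bystander, origin at the centre of its underside
- tube_a: black square steel tube offcut, 160 x 30 x 30 mm; bystander, origin at the centre of its underside
- tube_b: black square steel tube offcut, 120 x 40 x 40 mm; bystander, origin at the centre of its underside
- tape: yellow tape measure case, 68 x 38 x 66 mm; bystander, origin at the centre of its underside
- oil_can: blue-labelled can, 60 mm across, 150 mm tall; bystander, origin at the centre of its underside
- drill: yellow and black cordless drill standing on its battery, about 210 mm tall; bystander, origin at the centre of its underside
- bracket: bent steel angle bracket, 80 x 50 x 65 mm; bystander, origin at the centre of its underside
- gun: the grease gun; same origin and axes as gun_mouth

How it is judged:
By the outcome, as a careful person would: the job done as asked, in the order asked, and still so for the second after the job is handed in, while the arm keeps its last pose, push and grip.
It also fails if it takes over 51 s, if anything falls off the work surface, if the arm or the gripper's body presses on something with over 40 N, if the wrist force passes 120 N, or if a joint passes its speed limit or range.

## Working session

There is one attempt and no reset: what is moved stays moved. The work goes in short steps, each a Python script; the robot and the scene stay as the last script left them, time stands still between calls to the robot, and variables do not carry over. Pictures are saved under pics/ and viewed, about 8 in all and at most 12, crops included, and the job is handed in when it is done.

```bash
mkdir -p pics
python3 - <<'E'
from plant import *
import cv2,numpy as np
for n in("scene","top"):
    p,d=grab_frame(n); np.savez(f"pics/{n}0.npz",p=p,d=d)
    cv2.imwrite(f"pics/{n}0.png",p[:,:,::-1]); print(n,camera_model(n),d.min(),d.max())
print(status.read_clock())
E
```

```text
scene {'vfov': 49.949308195921944, 'cx': 310.2400695419454, 'cy': 199.1568479097003, 'k1': 0.029921353460527173, 'xyz': array([1351.13865477,   43.22976795, 1179.84193125]), 'orientation': array([ 0.68212044,  0.66033721, -0.21846599, -0.22569689])} 0.0 3707.9917
top {'vfov': 52.05786169608747, 'cx': 324.08912838353774, 'cy': 202.1018065468757, 'k1': -0.10726193753022753, 'xyz': array([ 318.57516949,   90.70980533, 1206.91158175]), 'orientation': array([-0.70071883,  0.70570617, -0.07348398,  0.07464609])} 0.0 2287.5488
0.1
```

View pics/scene0.png

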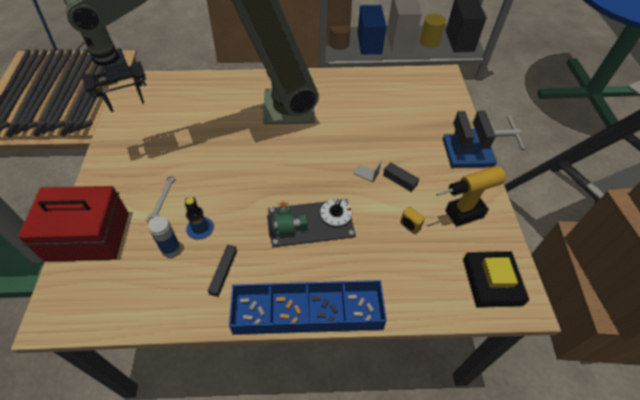

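View pics/top0.png

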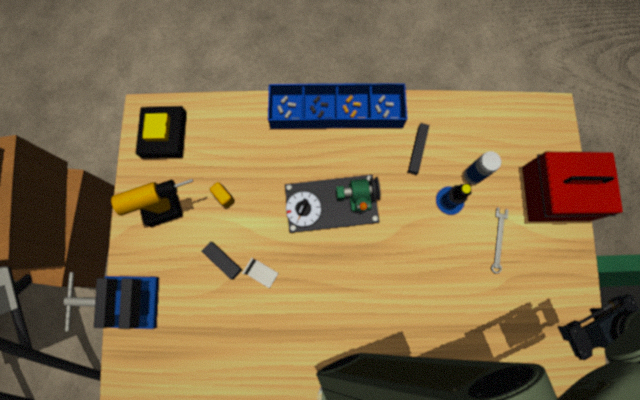

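Scene view: plate at about (311,222), dial at (336,211), gun and holder at (197,215). Top view: plate at (333,203), dial at (303,209), nipple near (362,205), gun at (455,198). Next: helpers and enlarged crops.

```bash
cat > h.py <<'E'
import numpy as np,cv2
from plant import *
from scipy.spatial.transform import Rotation as R
def cam(n):
    c=camera_model(n); f=200/np.tan(np.radians(c['vfov']/2)); return c,f,R.from_quat(c['orientation']).as_matrix()
def ray(n,u,v):
    c,f,M=cam(n); a=np.array([(u-c['cx'])/f,(v-c['cy'])/f]); s=a.copy()
    for _ in range(20): s=a/(1+c['k1']*(s@s))
    return np.array(c['xyz']),M@np.array([s[0],s[1],1.])
def onz(n,u,v,z):
    o,d=ray(n,u,v); return o+d*(z-o[2])/d[2]
def proj(n,P):
    c,f,M=cam(n); q=M.T@(np.asarray(P,float)-c['xyz']); s=q[:2]/q[2]; s=s*(1+c['k1']*(s@s)); return np.array([c['cx']+f*s[0],c['cy']+f*s[1]])
def tri(a,b):
    o1,d1=ray("scene",*a); o2,d2=ray("top",*b); d1/=np.linalg.norm(d1); d2/=np.linalg.norm(d2)
    t=np.linalg.lstsq(np.c_[d1,-d2],o2-o1,rcond=None)[0]; p,q=o1+t[0]*d1,o2+t[1]*d2
    return (p+q)/2,np.linalg.norm(p-q)
def crop(p,x0,y0,w,h,s): return cv2.resize(p[y0:y0+h,x0:x0+w],None,fx=s,fy=s,interpolation=cv2.INTER_CUBIC)
E
python3 - <<'E'
from h import *
S=np.load("pics/scene0.npz")['p'];T=np.load("pics/top0.npz")['p']
cv2.imwrite("pics/c1.png",np.vstack([crop(T,280,172,110,64,7)])[:,:,::-1])
a=crop(S,262,192,100,55,8)
cv2.imwrite("pics/c2.png",a[:,:,::-1])
g=np.hstack([crop(S,175,185,50,60,8),crop(T,430,172,50,60,8)])
cv2.imwrite("pics/c3.png",g[:,:,::-1])
E
```

```text
(no output)
```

View pics/c1.png

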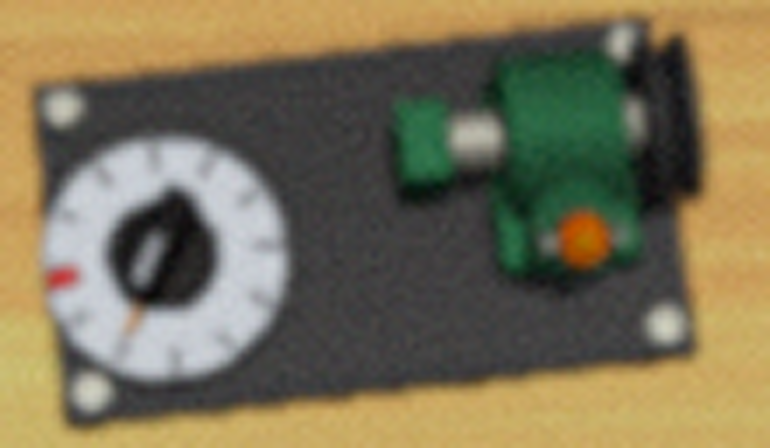

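View pics/c2.png

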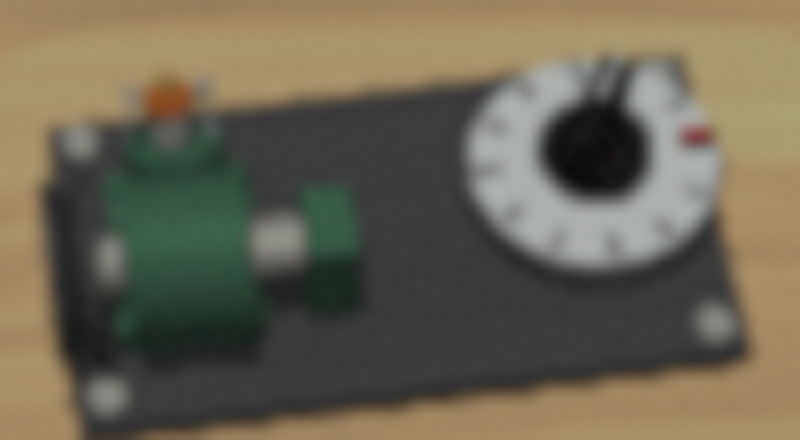

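View pics/c3.png

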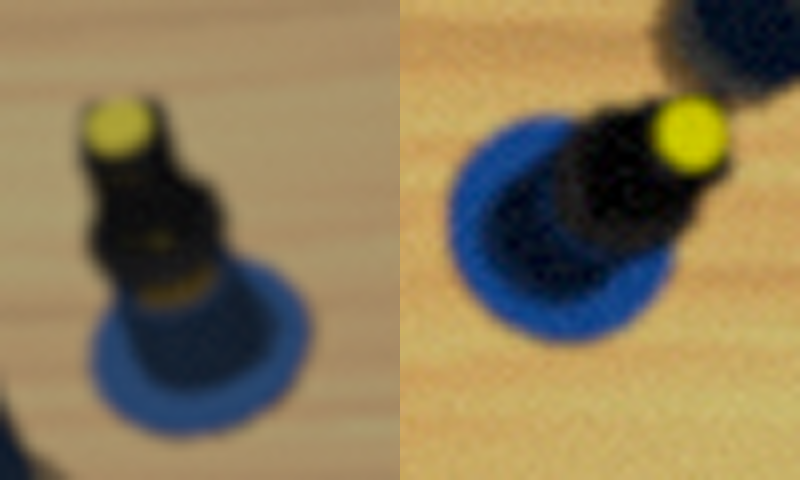

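Crops: the top view shows the red mark at about (289,212), the orange pointer at (299,217) and the orange collar at (363,206). The scene view shows the collar at (283,204) and the mark at (349,209). The gun's yellow cap is at scene (190,201) and top (466,189).

```bash
cat >> h.py <<'E'
def cen(p,box,f):
    x0,y0,w,h=box; q=p[y0:y0+h,x0:x0+w].astype(float); r,g,b=q[...,0],q[...,1],q[...,2]
    W=np.clip(f(r,g,b),0,None); v,u=np.mgrid[y0:y0+h,x0:x0+w]; return (W*u).sum()/W.sum(),(W*v).sum()/W.sum(),W.sum()
def cloud(n,d,box):
    x0,y0,w,h=box; out=[];c,f,M=cam(n)
    for v in range(y0,y0+h):
        for u in range(x0,x0+w):
            if d[v,u]>0:
                o,r=ray(n,u,v); z=r@M[:,2]; out.append(o+r/z*d[v,u])
            else: out.append([np.nan]*3)
    return np.array(out).reshape(h,w,3)
E
python3 - <<'E'
from h import *
np.set_printoptions(precision=1,suppress=True,linewidth=200)
Z={n:np.load(f"pics/{n}0.npz") for n in("scene","top")}
S=Z['scene']['p'];T=Z['top']['p']
org=lambda r,g,b:(r-b-90)*((r-g)>40)*(r>120)
yel=lambda r,g,b:(np.minimum(r,g)-b-70)*(r>110)*(abs(r-g)<45)
red=lambda r,g,b:(r-np.maximum(g,b)-60)
bolt=lambda r,g,b:np.minimum(np.minimum(r,g),b)-110
a=cen(S,(277,198,13,11),org);b=cen(T,(356,199,14,14),org);print("collar",a,b,tri(a[:2],b[:2]))
a=cen(S,(183,194,14,14),yel);b=cen(T,(459,182,14,15),yel);print("gun cap",a,b,tri(a[:2],b[:2]))
a=cen(S,(344,205,10,8),red);b=cen(T,(285,208,8,7),red);print("mark",a,b,tri(a[:2],b[:2]))
b=cen(T,(296,212,6,9),lambda r,g,b:(r-b-40));print("pointer",b)
sb=[(272,209),(275,241),(351,232)]; tb=[(292.5,228),(375,218),(369,178),(289,187)]
B=[]
for nm,P,l in(("S",S,sb),("T",T,tb)):
    for u,v in l:
        c=cen(P,(round(u)-4,round(v)-4,9,9),bolt); w=onz("scene" if nm=="S" else "top",c[0],c[1],14); print(nm,np.array(c),w)
        B.append(w)
# clouds
C=cloud("top",Z['top']['d'],(285,185,40,50)); zs=C[...,2]
print("plate z",np.nanmedian(cloud("top",Z['top']['d'],(325,190,8,30))[...,2]),"table",np.nanmedian(cloud("top",Z['top']['d'],(390,240,30,30))[...,2]), np.nanmedian(cloud("scene",Z['scene']['d'],(370,250,30,20))[...,2]))
print("dial z top"); print(np.round(zs[8:40,4:36:1]).astype(int))
E
```

```text
collar (np.float64(282.29411764705884), np.float64(204.0441176470588), np.float64(68.0)) (np.float64(362.9983673469388), np.float64(205.5469387755102), np.float64(2450.0)) (array([548.5, -18.6,  76.9]), np.float64(1.5415809857175782))
gun cap (np.float64(189.29094827586206), np.float64(200.23814655172413), np.float64(928.0)) (np.float64(466.0450208706023), np.float64(188.18038163387), np.float64(6708.0)) (array([ 579.1, -291. ,  150.5]), np.float64(0.9674600481872457))
 ** On entry to DLASCL parameter number  4 had an illegal value
 ** On entry to DLASCL parameter number  4 had an illegal value
 ** On entry to DLASCL parameter number  4 had an illegal value
 ** On entry to DLASCL parameter number  4 had an illegal value
 ** On entry to DLASCL parameter number  5 had an illegal value
 ** On entry to DLASCL parameter number  4 had an illegal valueh.py:21: RuntimeWarning: invalid value encountered in scalar divide
  W=np.clip(f(r,g,b),0,None); v,u=np.mgrid[y0:y0+h,x0:x0+w]; return (W*u).sum()/W.sum(),(W*v).sum()/W.sum(),W.sum()
Traceback (most recent call last):
  File "h.py", line 16, in tri
    t=np.linalg.lstsq(np.c_[d1,-d2],o2-o1,rcond=None)[0]; p,q=o1+t[0]*d1,o2+t[1]*d2
      ~~~~~~~~~~~~~~~^^^^^^^^^^^^^^^^^^^^^^^^^^^^^^^^
numpy.linalg.LinAlgError: SVD did not converge in Linear Least Squares
```

Run:
```python
from h import *
np.set_printoptions(precision=1,suppress=True,linewidth=250)
Z={n:np.load(f"pics/{n}0.npz") for n in("scene","top")}
S=Z['scene']['p'];T=Z['top']['p']
orgS=lambda r,g,b:(r-g-25);orgT=lambda r,g,b:(r-g-40)
red=lambda r,g,b:(r-np.maximum(g,b)-30)
bolt=lambda r,g,b:np.minimum(np.minimum(r,g),b)-100
a=cen(S,(277,201,13,8),orgS);b=cen(T,(356,199,14,14),orgT);print("collar",a,b,tri(a[:2],b[:2]))
a=cen(S,(344,205,10,8),red);b=cen(T,(285,208,8,7),red);print("mark",a,b,tri(a[:2],b[:2]))
b=cen(T,(296,212,6,9),lambda r,g,b:(r-b-30)*((r-b)>40));print("pointer",b)
sb=[(272,209),(275,241),(351,232)]; tb=[(292.5,228),(375,218),(369,178),(289,187)]
for nm,P,l in(("scene",S,sb),("top",T,tb)):
    for u,v in l:
        c=cen(P,(round(u)-4,round(v)-4,9,9),bolt); print(nm,np.array(c),onz(nm,c[0],c[1],14))
med=lambda n,box:np.nanmedian(cloud(n,Z[n]['d'],box)[...,2])
print("plate z",med("top",(325,190,8,30)),"table",med("top",(390,240,30,30)),med("scene",(370,250,30,20)))
C=cloud("top",Z['top']['d'],(285,188,40,42)); print("dial z top"); print(np.round(C[...,2]).astype(int)[:,::1])
G=cloud("top",Z['top']['d'],(455,178,22,26)); print("gun");print(np.round(G[...,2]).astype(int))
```

```text
collar (np.float64(282.50524475524475), np.float64(203.9965034965035), np.float64(572.0)) (np.float64(362.8557814485388), np.float64(205.51842439644219), np.float64(1574.0)) (array([548.6, -18.1,  77.2]), np.float64(1.2855927531472944))
mark (np.float64(348.7560975609756), np.float64(208.4512195121951), np.float64(82.0)) (np.float64(288.15102639296185), np.float64(211.28152492668622), np.float64(682.0)) (array([541.8, 196.2,  33.6]), np.float64(1.2044714907729221))
pointer (np.float64(298.7647058823529), np.float64(216.88235294117646), np.float64(51.0))
scene [271.3 207.9 251. ] [517.5 -59.5  14. ]
scene [274.9 241.  171. ] [645.9 -45.3  14. ]
scene [351.1 231.9 164. ] [619.9 197.7  14. ]
top [ 292.7  227.3 1545. ] [497.4 184.8  14. ]
top [ 374.6  218.  1281. ] [523.6 -57.4  14. ]
top [368.2 177.3 479. ] [648.3 -42.   14. ]
top [ 288.4  186.9 1045. ] [620.2 198.7  14. ]
plate z 11.115249469994978 table -0.5825030168243757 -0.5269237116037857Traceback (most recent call last):
  File "<stdin>", line 17, in <module>
  File "h.py", line 27, in cloud
    o,r=ray(n,u,v); z=r@M[:,2]; out.append(o+r/z*d[v,u])
        ~~~^^^^^^^
  File "h.py", line 7, in ray
    c,f,M=cam(n); a=np.array([(u-c['cx'])/f,(v-c['cy'])/f]); s=a.copy()
          ~~~^^^
  File "h.py", line 5, in cam
    c=camera_model(n); f=200/np.tan(np.radians(c['vfov']/2)); return c,f,R.from_quat(c['orientation']).as_matrix()
ValueError: time passes only in moves, steps and waits
```

```bash
python3 - <<'E'
s=open('h.py').read()
s=s.replace("def cam(n):","from functools import lru_cache\n@lru_cache\ndef cam(n):")
open('h.py','w').write(s)
E
python3 - <<'E'
from h import *
np.set_printoptions(precision=1,suppress=True,linewidth=250)
Z={n:np.load(f"pics/{n}0.npz") for n in("scene","top")}
S=Z['scene']['p'];T=Z['top']['p']
C=cloud("top",Z['top']['d'],(285,188,38,42)); z=C[...,2]; print("dial z top"); print(np.round(z).astype(int)[3:40:1])
for n,box in(("top",(450,175,32,35)),("scene",(178,188,26,36))):
    G=cloud(n,Z[n]['d'],box); 
    for lo,hi in((140,160),(150,160),(80,100)):
        m=(G[...,2]>lo)&(G[...,2]<hi); q=G[m]; print(n,lo,len(q),np.median(q,0),cv2.minAreaRect(q[:,:2].astype(np.float32)) if len(q)>3 else '')
for n,box in(("top",(278,168,115,72)),("scene",(258,188,105,65))):
    # plate by dark grey colour
    p=Z[n]['p']; x0,y0,w,h=box; q=p[y0:y0+h,x0:x0+w].astype(int); m=((q.max(2)-q.min(2)<25)|(q[...,1]>q[...,0]+10)).astype(np.uint8)
    m=cv2.morphologyEx(m,cv2.MORPH_OPEN,np.ones((3,3)));l=max(cv2.findContours(m,0,2)[0],key=cv2.contourArea)
    pts=np.array([onz(n,u+x0,v+y0,12)[:2] for u,v in l[:,0]],np.float32); print("plate",n,cv2.minAreaRect(pts))
    w=((q.min(2)>120)).astype(np.uint8); w=cv2.morphologyEx(w,cv2.MORPH_CLOSE,np.ones((9,9))) ;l=max(cv2.findContours(w,0,2)[0],key=cv2.contourArea); 
    for zz in (18,24): 
        pts=np.array([onz(n,u+x0,v+y0,zz)[:2] for u,v in cv2.convexHull(l)[:,0]],np.float32);print("disc",n,zz,cv2.fitEllipse(pts))
q=cloud("top",Z['top']['d'],(435,185,35,32)); m=(q[...,2]>1)&(q[...,2]<20); print("foot",cv2.minEnclosingCircle(q[m][:,:2].astype(np.float32)),np.median(q[m],0))
E
```

```text
dial z top
[[ 7  7  5 ... 11 15 16]
 [ 0 10 15 ... 10 15 10]
 [ 1  9  9 ... 13 15 11]
 ...
 [-1  0  1 ... 11  6 10]
 [-3  0 -1 ... 12 14 13]
 [ 3 -1 -1 ...  9 18 11]]
top 140 119 [ 575.8 -287.4  148.9] ((577.3916015625, -288.6658020019531), (29.59672737121582, 28.893186569213867), 2.1000704765319824)
top 150 51 [ 576.8 -289.5  152.3] ((576.8046875, -287.3447570800781), (26.205644607543945, 21.63629150390625), 88.31084442138672)
top 80 158 [ 567.4 -279.6   86.2] ((597.6328125, -311.6185302734375), (54.07550048828125, 114.49573516845703), 42.83857345581055)
scene 140 92 [ 586.7 -290.9  149.9] ((581.1048583984375, -292.7689514160156), (30.754501342773438, 30.061908721923828), 4.792208671569824)
scene 150 45 [ 584.5 -290.9  152.4] ((583.6458129882812, -292.60943603515625), (25.670490264892578, 21.669673919677734), 10.06389045715332)
scene 80 138 [ 595.1 -283.1   87.2] ((585.25390625, -289.1963195800781), (46.36760711669922, 56.44609069824219), 22.739883422851562)
plate top ((571.3182983398438, 64.74024963378906), (144.77952575683594, 283.44403076171875), 6.2239155769348145)
disc top 18 ((558.7586669921875, 161.92124938964844), (106.66749572753906, 155.4756622314453), 98.70803833007812)
disc top 24 ((557.5465698242188, 161.56187438964844), (106.12918853759766, 154.6910400390625), 98.70804595947266)
plate scene ((574.1990966796875, 70.07207489013672), (154.55335998535156, 278.19305419921875), 6.40740966796875)
disc scene 18 ((540.3817749023438, 154.93218994140625), (102.27586364746094, 106.46209716796875), 67.4355239868164)
disc scene 24 ((544.5686645507812, 154.35533142089844), (101.74771118164062, 105.91229248046875), 67.43570709228516)
foot ((571.463134765625, -292.745849609375), 64.27812194824219) [ 560.2 -274.1    3.9]<stdin>:5: RuntimeWarning: invalid value encountered in cast
```

Run:
```python
from h import *
np.set_printoptions(precision=1,suppress=True,linewidth=250,threshold=9999)
Z={n:np.load(f"pics/{n}0.npz") for n in("scene","top")}
el={}
for n,c,k in(("top",(303.5,208.5),22),("scene",(335.5,212),20)):
    q=Z[n]['p'].astype(int); v,u=np.mgrid[:400,:640]
    r=np.hypot(u-c[0],(v-c[1])*(1 if n=="top" else 1.2))
    m=((q.min(2)>(125 if n=="top" else 95))&(r<k-1.5)).astype(np.uint8)
    m=cv2.morphologyEx(m,cv2.MORPH_OPEN,np.ones((2,2)))
    l=cv2.convexHull(np.vstack(cv2.findContours(m,0,1)[0])); e=cv2.fitEllipse(l); el[n]=e[0]; print(n,e)
P,err=tri(el["scene"],el["top"]); print("disc",P,err)
for z in(18,22,26):print(z,onz("top",*el["top"],z),onz("scene",*el["scene"],z))
C=cloud("top",Z['top']['d'],(294,196,20,24)); print(np.nan_to_num(C[...,2]).astype(int))
d=C[C[...,2]>45]; print("bar",len(d),np.percentile(d[:,2],[5,25,50,75,90]),np.median(d,0),cv2.minAreaRect(d[:,:2].astype(np.float32)))
A=cloud("top",Z['top']['d'],(285,190,38,40)).reshape(-1,3); A=A[(np.hypot(*(A[:,:2]-P[:2]).T)<46)&(np.hypot(*(A[:,:2]-P[:2]).T)>30)]; print("scale z",np.nanmedian(A[:,2]))
C=cloud("top",Z['top']['d'],(357,200,13,12)); print(np.nan_to_num(C[...,2]).astype(int))
```

```text
top ((303.928955078125, 209.4371795654297), (34.256526947021484, 34.715492248535156), 71.40789794921875)
scene ((337.4109802246094, 211.8103790283203), (28.3364200592041, 33.90208053588867), 95.31273651123047)
disc [548.7 154.8  26.1] 7.1793647546564765
18 [550.1 151.6  18. ] [543.2 159.2  18. ]
22 [549.3 151.4  22. ] [545.9 158.8  22. ]
26 [548.5 151.2  26. ] [548.7 158.4  26. ]
[[33 29 31 31 31 32 31 29 37 27 32 28 30 31 30 27 34 32 29 28]
 [32 31  0 33 29 35 31 26 34 29 32 33 28 33 33 29 29 36 32 30]
 [28 29 33 31 32 26 29 33 33 31 26 29 28 32 29 31 31 29 33 34]
 [32 31 35 32 32 28 34 30 28 33 71 73 73 28 28 32 30 33 33 32]
 [32 35 29 34 35 35 31 31 32 75 74 71 74 78 30 32 27 25 32 31]
 [27 32 32 29 30 29 38 45 42 73 71 76 79 75 57 29 30 27 30 30]
 [33 35 32 31 38 49 46 44 69 73 75 73 73 73 53 32 32 29 30 35]
 [30 32 32 26 39 38 47 43  0 72 73 72 75 60 46 43 30 33 31 36]
 [28 32 31 42 40 44 41 71 77 76  0 71 76 59 45 45 41 30 29 36]
 [32 30 36 41 41 38 41 73 73 74 76 75 65 47 42 44 45 35 31 28]
 [28 28 40 41 39 45 67 72 79 77 75 70 58 43 43 42 43 39 33 36]
 [29 39 46 40 43 42  0 7
[... 782 characters left out ...]
32 34 34 34]]
bar 123 [45.5 52.3 72.4 75.4 77.4] [548.5 151.4  72.4] ((549.4724731445312, 152.61988830566406), (40.44502258300781, 44.96824645996094), 39.74904251098633)
scale z 31.79070253092584
[[63 65 68 66 69 64 69 68 68 63 64 50 54]
 [62 62 65 64 67 65 64 62 61 65 66 61 30]
 [65 62 66 67 64 64 63 64 65 60 62 62 25]
 [66 62 64 57 69 83 87 84 79 60 62 63 64]
 [65 64 58 64 85 81 85 83 79 84 61 71 79]
 [74 78 61 72 82 84 84 82 87 82 59 82 83]
 [66 86 82 78 77 81 89 85 86 81 58 86 85]
 [55 84 84 61 80 84 89 89 85 79 59 59 80]
 [55 85 54 57 79 78 76 86 79 81 57 29 29]
 [27 52 51 54 52 74 77 78 81 54 54 28 32]
 [31 26 53 55 56 52 55 53 55 25 19 16 14]
 [18 19 21 16 10 12 53  8 11 11  9 11 11]]
```

Run:
```python
from h import *
np.set_printoptions(precision=1,suppress=True,linewidth=250,threshold=9999)
Z={n:np.load(f"pics/{n}0.npz") for n in("scene","top")}
yaw=np.radians(6.2); ax=np.array([-np.cos(yaw),-np.sin(yaw)]); 
def ang(d): # clockwise from -x of plate
    return np.degrees(np.arctan2(ax[1]*d[0]-ax[0]*d[1], ax@d)) 
for n,box in(("top",(285,188,38,42)),("scene",(320,195,36,30))):
    C=cloud(n,Z[n]['d'],box).reshape(-1,3); C=C[np.hypot(C[:,0]-548,C[:,1]-152)<60]
    b=C[C[:,2]>66]; print(n,"bar",len(b),np.median(b[:,2]),cv2.minAreaRect(b[:,:2].astype(np.float32)),b.mean(0))
    w=np.linalg.svd(b[:,:2]-b[:,:2].mean(0))[2][0]; print(" dir",w,ang(w),ang(-w))
    f=C[C[:,2]>38.5]; print(" foot",cv2.minEnclosingCircle(f[:,:2].astype(np.float32)),np.median(f[f[:,2]<50][:,2]))
    s=C[(C[:,2]>24)&(C[:,2]<37)]; print(" scale",np.median(s[:,2]),cv2.fitEllipse(cv2.convexHull(s[:,:2].astype(np.float32))))
for n,box in(("top",(353,197,20,18)),("scene",(276,199,13,12))):
    x0,y0,w,h=box;C=cloud(n,Z[n]['d'],box);q=Z[n]['p'][y0:y0+h,x0:x0+w].astype(int);m=q[...,0]-q[...,1]>30; P=C[m];P=P[P[:,2]>70]
    print(n,"collar",len(P),np.nanmean(P,0),P.min(0),P.max(0),np.percentile(P[:,2],[10,50,90]))
c=np.array([549,151.5])
mk=onz("top",288.15,211.28,32)[:2]; pt=onz("top",298.76,216.88,35)[:2]; ms=onz("scene",348.76,208.45,32)[:2]
for p in(mk,pt,ms): print(p,np.hypot(*(p-c)),ang(p-c))
```

```text
top bar 79 74.46451933942035 ((548.9445190429688, 152.72190856933594), (14.931013107299805, 45.12162780761719), 65.50211334228516) [547.7 152.8  74.5]
 dir [-0.9  0.4] 30.46280125321167 -149.53719874678833
 foot ((547.3154907226562, 158.99395751953125), 30.315019607543945) 42.8947272528178
 scale 31.474166887846422 ((549.3414916992188, 152.31100463867188), (103.05474090576172, 103.5418701171875), 69.05339813232422)
scene bar 61 74.74886614251204 ((555.0160522460938, 152.44235229492188), (15.004586219787598, 45.984169006347656), 68.06361389160156) [555.7 152.9  74.5]
 dir [ 0.9 -0.4] -150.59899993884315 29.401000061156843
 foot ((555.0805053710938, 160.9518585205078), 39.605735778808594) 42.99936541940781
 scale 31.881732308591268 ((553.7041015625, 153.13096618652344), (102.38023376464844, 103.57632446289062), 101.53668212890625)
top collar 39 [546.4 -18.1  82.4] [538.2 -25.9  72.3] [555.3  -9.2  89.7] [77.8 82.7 87.2]
scene collar 25 [552.6 -18.2  82.4] [540.5 -26.5  76.8] [561.3 -10.5  89.4] [78.5 82.7 86.3]
[542.2 197. ] 46.008974358310475 87.69456520978801
[524.8 165.7] 28.002763594402214 36.60992029954627
[540.7 195.9] 45.14391337941781 85.59151444474846
```

```bash
cat >> h.py <<'E'
def orient(xdir,j):
    x=np.array(xdir,float);x/=np.linalg.norm(x);z=np.array(j,float);z-=x*(x@z);z/=np.linalg.norm(z);return R.from_matrix(np.c_[x,np.cross(z,x),z]).as_quat()
def down(deg): a=np.radians(deg);return orient([0,0,-1],[np.cos(a),np.sin(a),0])
E
python3 - <<'E'
from h import *
np.set_printoptions(precision=3,suppress=True)
print(R.from_quat(status.read_eef_rot()).as_matrix())
for a in(66.2,246.2):
    for d in(0,-57):
        q=robot.inverse_kinematics([551.5,152.7,50],down(a+d)); print(a+d,q)
for a in(3,93,183,273): print(a,robot.inverse_kinematics([579,-290.5,99],down(a)))
# tilted nipple pose: gun axis
ax=np.array([-.42,-.0456,.906])
for a in(6.2,96.2,186.2,276.2):
    r=np.radians(a); print(a,robot.inverse_kinematics(np.array([550,-18,82])+ax*(112-19),orient(-ax,[np.cos(r),np.sin(r),0])))
E
```

```text
[[-0.001  0.922  0.386]
 [ 0.001  0.386 -0.922]
 [-1.     0.    -0.002]]
66.2 [ 0.25   0.465  1.792 -0.     0.885 -0.905]
9.200000000000003 [ 0.25   0.465  1.792 -0.     0.885  0.089]
246.2 [ 0.25   0.465  1.792 -0.     0.885  2.236]
189.2 None
3 [-0.483  0.517  1.548 -0.     1.076 -0.535]
93 [-0.483  0.517  1.548 -0.     1.076 -2.106]
183 None
273 [-0.483  0.517  1.548 -0.     1.076  1.036]
6.2 [-0.132  0.075  2.107  0.196  0.543 -0.387]
96.2 [-0.132  0.075  2.107  0.196  0.543 -1.958]
186.2 None
276.2 [-0.132  0.075  2.107  0.196  0.543  1.184]
```

Run:
```python
from h import *
np.set_printoptions(precision=3,suppress=True)
D=[551.5,152.7]; q=down(66.2)
robot.move_to([*D,160],q); robot.gripper_to(45,15)
robot.movel([*D,52],feed=120)
print(status.read_ee_pos(),status.read_force())
robot.gripper_to(5,15); print("w",status.read_width(),status.read_force(),status.read_ft_torque())
j=np.array(status.read_joint_pos()); 
for k in range(1,5):
    t=j.copy(); t[5]+=np.radians(57)*k/4; robot.movej(list(t)); 
print(status.read_joint_pos(),status.read_ee_pos(),status.read_force(),status.read_ft_torque(),status.read_width())
robot.gripper_to(45); robot.movel([*D,160],feed=150)
robot.move_to([480,-250,220],down(3)); robot.dwell(.2)
p,d=grab_frame("top"); s,ds=grab_frame("scene"); np.savez("pics/top1.npz",p=p,d=d);np.savez("pics/scene1.npz",p=s,d=ds)
cv2.imwrite("pics/c4.png",np.hstack([crop(p,283,187,42,44,9),crop(s,316,192,42,44,9)])[:,:,::-1]); print(status.read_clock(),status.read_ee_pos())
for n,im,dd,box in(("top",p,d,(285,188,38,42)),("scene",s,ds,(320,195,36,30))):
    C=cloud(n,dd,box).reshape(-1,3); b=C[(C[:,2]>66)&(np.hypot(C[:,0]-551,C[:,1]-152)<40)]; w=np.linalg.svd(b[:,:2]-b[:,:2].mean(0))[2][0]
    print(n,len(b),b.mean(0),cv2.minAreaRect(b[:,:2].astype(np.float32)),(186.2-np.degrees(np.arctan2(w[1],w[0])))%180)
C=cloud("top",np.load("pics/top0.npz")['d'],(465,145,45,45)).reshape(-1,3);m=(C[:,2]>135)&(C[:,2]<165)&(C[:,1]<-310);print("can",cv2.minEnclosingCircle(C[m][:,:2].astype(np.float32)))
```

```text
[552.137 152.866  52.691] [-0.468  0.01   0.131]
w 13.743216912008439 [-0.124  0.548  1.446] [ 0.15  -0.142 -0.019]
[0.25  0.462 1.789 0.    0.89  0.084] [551.538 152.816  52.217] [-0.135 -0.475  1.447] [-0.135 -0.025 -0.032] 14.071013618302633
9.9833 [ 480.295 -249.419  219.903]
top 85 [548.587 152.857  74.163] ((549.1209106445312, 152.79934692382812), (13.709266662597656, 44.68947219848633), 10.043365478515625) 85.72722845299016
scene 66 [554.932 152.589  73.303] ((553.65673828125, 153.16921997070312), (17.12763786315918, 44.865577697753906), 8.07114028930664) 85.56270236063426
can ((656.9300537109375, -368.880859375), 30.376832962036133)
```

View pics/c4.png

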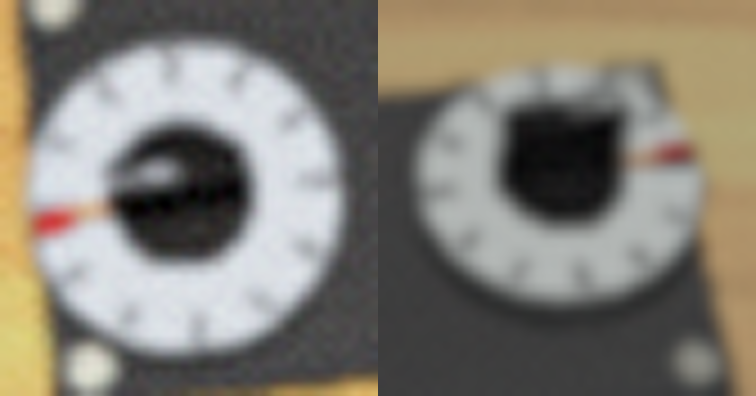

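Pointer and mark look nearly collinear in both views: top pointer at crop (97,210), mark (52,222). The small residuals have opposite signs, as expected from parallax. I'll put numbers on it.

Run:
```python
from h import *
np.set_printoptions(precision=2,suppress=True)
T=np.load("pics/top1.npz");S=np.load("pics/scene1.npz")
A=lambda p,c:(186.2-np.degrees(np.arctan2(p[1]-c[1],p[0]-c[0])))%360
tip={}
for n,Q,bm,bp in(("top",T,(285,209,8,6),(291,208,5,5)),("scene",S,(347,206,9,6),(342,207,5,5))):
    p=Q['p'].astype(np.uint8)
    v,u=np.mgrid[:400,:640]; C=cloud(n,Q['d'],(280,183,80,55)).reshape(-1,3)
    s=C[(C[:,2]>24)&(C[:,2]<37)&(np.hypot(C[:,0]-551,C[:,1]-152.7)<56)]; e=cv2.fitEllipse(cv2.convexHull(s[:,:2].astype(np.float32)))
    f=C[(C[:,2]>38.5)&(C[:,2]<85)&(np.hypot(C[:,0]-551,C[:,1]-152.7)<30)]; fc=cv2.minEnclosingCircle(f[:,:2].astype(np.float32))
    print(n,"scale",e[:2],"foot",fc)
    m=cen(p,bm,lambda r,g,b:(r-np.maximum(g,b)-(50 if n=="top" else 30))*((g-b)<25)); o=cen(p,bp,lambda r,g,b:np.clip(r-b-20,0,None)*((g-b)>8))
    print(m,o)
    for z1,z2 in((32,32),(32,35.5)):
        M=onz(n,*m[:2],z1);O=onz(n,*o[:2],z2); c=e[0]; print(z1,z2,M,O,"mark",A(M,c),"ptr",A(O,c),"ptr->mark dir",A(M,O))
```

```text
top scale ((549.2767944335938, 152.39791870117188), (102.89707946777344, 103.08133697509766)) foot ((548.8025512695312, 152.81044006347656), 24.094623565673828)
(np.float64(288.43380855397146), np.float64(211.17922606924643), np.float64(491.0)) (np.float64(292.4861111111111), np.float64(209.9212962962963), np.float64(216.0))
32 32 [542.49 196.18  32.  ] [546.15 184.35  32.  ] mark 87.3865580047472 ptr 90.61219049476234 ptr->mark dir 78.99806210455256
32 35.5 [542.49 196.18  32.  ] [545.47 184.07  35.5 ] mark 87.3865580047472 ptr 89.35136841052014 ptr->mark dir 82.35480423500353
scene scale ((554.1007690429688, 153.50241088867188), (102.98418426513672, 103.72734069824219)) foot ((553.873291015625, 153.06201171875), 23.84505271911621)
(np.float64(348.37704918032784), np.float64(208.5), np.float64(122.0)) (np.float64(345.21590909090907), np.float64(209.0), np.float64(88.0))
32 32 [540.85 194.6   32.  ] [542.52 184.09  32.  ] mark 78.32896817968388 ptr 75.4589259754631 ptr->mark dir 87.1812375044122
32 35.5 [540.85 194.6   32.  ] [544.98 183.66  35.5 ] mark 78.32896817968388 ptr 79.37858407312794 ptr->mark dir 75.50031742640776
```

Combining both views, the pointer is about 1.4 to 2.7° past the mark. I'll turn it back 2°.

Run:
```python
from h import *
np.set_printoptions(precision=3,suppress=True)
D=[551.5,152.7]
robot.move_to([*D,130],down(9.2)); robot.movel([*D,52],feed=150)
robot.gripper_to(5,15)
j=np.array(status.read_joint_pos()); j[5]-=np.radians(2.3); robot.movej(list(j)); print(status.read_joint_pos()[5],status.read_width(),status.read_force())
robot.gripper_to(45); robot.movel([*D,130],feed=200)
robot.move_to([480,-250,220],down(3)); robot.dwell(.2)
bars=[];M=[];O=[]
for n,bm,bp in(("top",(285,209,8,6),(291,208,5,5)),("scene",(347,206,9,6),(342,207,5,5))):
    fr=[grab_frame(n) for _ in range(4)]; p=np.mean([f[0] for f in fr],0); d=fr[0][1]
    cv2.imwrite(f"pics/{n}2.png",p[:,:,::-1])
    for f in fr:
        C=cloud(n,f[1],(280,183,80,55)).reshape(-1,3); b=C[(C[:,2]>66)&(np.hypot(C[:,0]-551,C[:,1]-152)<40)]; w=np.linalg.svd(b[:,:2]-b[:,:2].mean(0))[2][0]
        bars.append((186.2-np.degrees(np.arctan2(w[1],w[0])))%180)
    m=cen(p,bm,lambda r,g,b:(r-np.maximum(g,b)-(50 if n=="top" else 30))*((g-b)<25)); o=cen(p,bp,lambda r,g,b:np.clip(r-b-20,0,None)*((g-b)>8)); M.append(m[:2]);O.append(o[:2])
print(np.array(bars))
A=lambda p,c=(551.7,152.9):(186.2-np.degrees(np.arctan2(p[1]-c[1],p[0]-c[0])))%360
m,e1=tri(M[1],M[0]);o,e2=tri(O[1],O[0]);print(m,e1,o,e2,"mark",A(m),"ptr",A(o))
m=(onz("top",*M[0],32)+onz("scene",*M[1],32))/2;o=(onz("top",*O[0],34)+onz("scene",*O[1],34))/2;print("flat",A(m),A(o)); print(status.read_clock())
a,b=cv2.imread("pics/top2.png"),cv2.imread("pics/scene2.png"); cv2.imwrite("pics/c5.png",np.hstack([crop(a,283,187,42,44,9),crop(b,316,192,42,44,9)]))
```

```text
0.0501572071967946 13.855904303881715 [-1.132 -1.4    0.327]
[84.11  84.349 84.623 84.25  84.611 84.486 83.462 84.877]
[542.077 195.18   33.82 ] 1.435396491301056 [544.279 183.587  35.079] 1.8739493268854155 mark 83.37793525393792 ptr 82.60489408055138
flat 82.8762749921989 82.2306590014718
16.3667[ WARN:0@17.033] global loadsave.cpp:1063 imwrite_ Unsupported depth image for selected encoder is fallbacked to CV_8U.
```

View pics/c5.png

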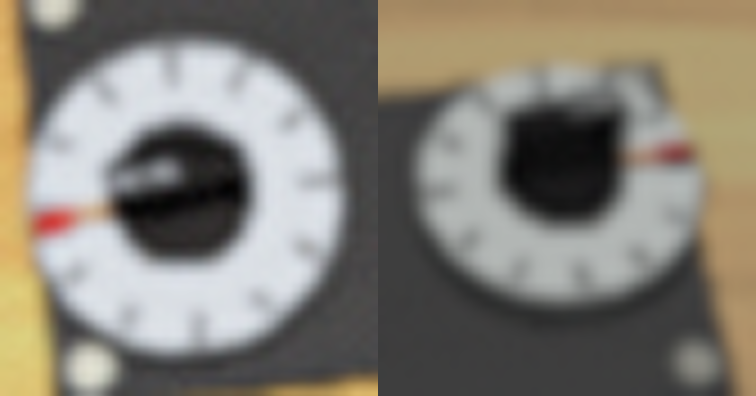

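Dial checks: mark about 83.1°, pointer 82.4°, bar 84.3°, so it is set and I'll leave it. In both crops the pointer runs straight into the red mark. Next is the gun.

Run:
```python
from h import *
np.set_printoptions(precision=2,suppress=True)
G=[579,-290.5]
robot.gripper_to(60); robot.move_to([*G,180],down(3)); robot.movel([*G,99],feed=150)
print(status.read_ee_pos(),status.read_force())
robot.gripper_to(20,50); robot.dwell(.2); print("w",status.read_width(),status.read_force(),status.read_ft_torque())
robot.movel([*G,215],feed=100); print(status.read_ee_pos(),status.read_force(),status.read_width())
ax=np.array([-.42,-.0456,.906]); a=np.radians(6.2); q=orient(-ax,[np.cos(a),np.sin(a),0])
F=np.array([549.8,-18.2,82.4])  # collar face
def tcp(h): return F+ax*(h+112-19)   # mouth at h mm out from the collar face
robot.move_to(tcp(55),q); robot.dwell(.3); print(tcp(55),status.read_ee_pos(),status.read_eef_rot(),q,status.read_force(),status.read_clock())
for n in("top","scene"):
    fr=[grab_frame(n) for _ in range(3)]; p=np.mean([f[0] for f in fr],0).astype(np.uint8); np.savez(f"pics/{n}3.npz",p=p,d=fr[0][1])
    print(n,proj(n,F),proj(n,F+ax*55),proj(n,F+ax*167))
a=np.load("pics/top3.npz")['p'];b=np.load("pics/scene3.npz")['p']; cv2.imwrite("pics/c6.png",np.hstack([crop(a,325,165,65,80,6),crop(b,250,150,65,80,6)])[:,:,::-1])
```

```text
[ 579.4  -290.78  100.43] [0.28 0.7  0.66]
w 29.6422860408339 [0.16 0.59 3.07] [ 0.1  -0.06  0.01]
[ 578.57 -290.29  214.02] [-0.32 -0.85 -3.76] 29.63572140616392
[487.64 -24.95 216.49] [488.28 -25.49 216.34] [-0.03  0.54  0.05  0.84] [-0.03  0.54  0.05  0.84] [ 0.39  0.08 -3.33] 21.5
top [363.29 204.72] [366.16 209.4 ] [372.94 220.51]
scene [282.58 203.36] [280.98 187.89] [277.51 154.42]
```

View pics/c6.png

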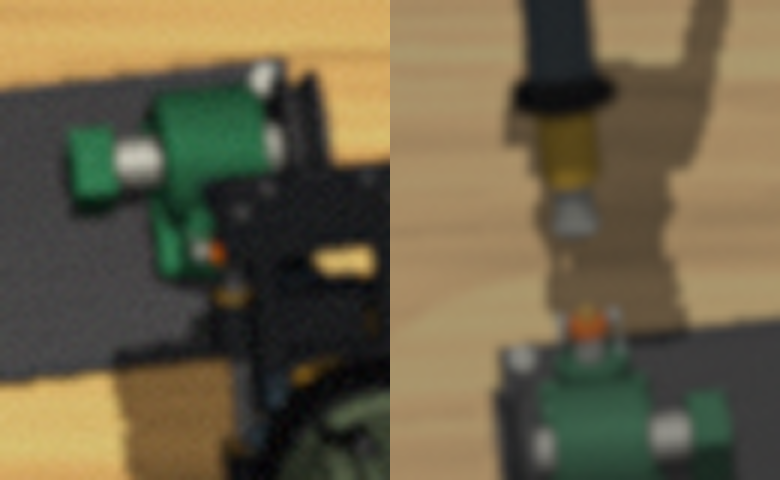

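Scene view: gun nose at px (280.5,189), collar at (283,204), guard above. Expected mouth was (281,187.9), so it is within about 2 mm. Next I'll compare gun and collar axes in scene-depth data, where the camera bias is shared.

```bash
cat >> h.py <<'E'
from scipy.optimize import least_squares
AX=np.array([-.42,-.0456,.906]);AX/=np.linalg.norm(AX);LY=np.array([-np.sin(np.radians(6.2)),np.cos(np.radians(6.2)),0]);EX=np.cross(LY,AX)
F0=np.array([549.8,-18.2,82.4])
def cyl(n,frames,box,h0,h1,r,cond=None):
    P=[]
    for p,d in frames:
        C=cloud(n,d,box); q=p[box[1]:box[1]+box[3],box[0]:box[0]+box[2]].astype(int)
        m=np.isfinite(C[...,2]); 
        if cond is not None: m&=cond(q)
        P.append(C[m])
    P=np.vstack(P)-F0; h,e,l=P@AX,P@EX,P@LY; k=(h>h0)&(h<h1)&(np.hypot(e,l)<r+12)
    s=least_squares(lambda c:np.hypot(e[k]-c[0],l[k]-c[1])-r,[0,0],loss='soft_l1'); return s.x,k.sum(),np.median(h[k])
E
python3 - <<'E'
from h import *
np.set_printoptions(precision=2,suppress=True)
fr=[grab_frame("scene") for _ in range(6)]
yel=lambda q:(q[...,0]-q[...,2]>45)&(q[...,0]-q[...,1]<45)
print("EX",EX)
box=(262,160,40,55)
print("barrel",cyl("scene",fr,box,83,105,16)); print("barrelB",cyl("scene",fr,box,88,105,16))
print("guard",cyl("scene",fr,box,127,136,28)); print("nose",cyl("scene",fr,box,56,75,11))
print("collar",cyl("scene",fr,box,-8,1,10,lambda q:q[...,0]-q[...,1]>22))
p=np.mean([f[0] for f in fr],0)
# image-lateral centres by row
for v in range(168,190,2):
    row=p[v,262:300]; bg=p[v,[264,265,296,297]].mean(0); w=np.abs(row-p[v,262:266].mean(0)).sum(1); print(v,np.round(w).astype(int))
print(status.read_clock())
E
```

```text
EX [0.9  0.1  0.42]
barrel (array([ 0.04, -0.19]), np.int64(360), np.float64(94.77329756590758))
barrelB (array([ 0.08, -0.15]), np.int64(309), np.float64(96.37933079803732))
guard (array([-2.26,  0.35]), np.int64(429), np.float64(134.12939011522224))
nose (array([ 0.38, -0.2 ]), np.int64(234), np.float64(64.74112583857092))
collar (array([-2.14, -0.01]), np.int64(120), np.float64(-1.7662342528443284))
168 [  1   0   0   1   1   4  44 128 220 280 308 325 341 351 350 350 346 339
 336 334 324 302 262 220 196 181 175 173 173 175 175 174 174 175 174 176
 177 176]
170 [  0   0   0   0   2   5  49 129 175 180 187 204 240 262 264 259 252 247
 241 238 241 236 209 178 168 169 170 169 170 168 169 168 170 168 170 169
 171 172]
172 [  0   0   0   1   2   7  50 127 170 170 168 180 204 224 226 216 215 209
 210 211 219 221 200 175 164 164 164 164 164 164 163 164 162 163 162 163
 163 163]
174 [  1   1   0   1   2   2  24  59  73  77 101 150 191 221 225 218 211 208
 209 211 217 218 208 182 166 162 163 163 162 163 164 164 162 164 162 163
 165 164]
176 [  0   1   1   0   1   1   2   1   5   2  46 128 1
[... 370 characters left out ...]
6 177 178 179 179 178 180 182 182 161  95  26
   4   5]
182 [  1   1   1   2   5   7   8   8   7   9  10   0  46 128 185 201 198 188
 186 191 200 197 181 172 169 170 173 174 175 175 176 178 179 167 119  54
  14   7]
184 [  1   0   0   0   1   3   2   4   5   3  10  46 114 169 186 180 158 135
 125 128 146 171 188 186 181 181 184 184 184 184 183 184 186 186 164 101
  43  23]
186 [  2   0   1   1   1   2   3   3   6   7  14  52 124 173 176 154 122 103
  91  93 104 128 157 171 176 173 175 174 177 176 176 177 178 158 104  46
  21  20]
188 [  0   1   1   2   6   6   5   5   2   3   4   8  51 118 153 139 116 108
 104 103 104 116 144 162 162 162 162 163 163 164 164 166 150  95  29   1
   1   1]
22.1
```

Lateral (l) agrees to 0.2 mm. In e the collar lies about 0.6 to 2 mm towards the robot side, so I shift e by -1.2. I'll approach in small steps watching the force.

```bash
cat >> h.py <<'E'
QN=orient(-AX,[np.cos(np.radians(6.2)),np.sin(np.radians(6.2)),0])
def pose(h,e,l): return F0+AX*(h+94.4)+EX*e+LY*l
def ff(F_0): f=np.array(status.read_force())-F_0; return np.array([f@AX,f@EX,f@LY])
def act(): p=np.array(status.read_ee_pos())-F0; return np.array([p@AX-94.4,p@EX,p@LY])
E
python3 - <<'E'
from h import *
np.set_printoptions(precision=2,suppress=True)
e,l=-1.2,0.2
robot.movel(pose(20,e,l),rot=QN,feed=60); robot.dwell(.2); b=np.array(status.read_force()); np.save("base.npy",b); print(b,act(),status.read_clock())
for h in(14,11,9,7,5,3,1.5):
    robot.movel(pose(h,e,l),feed=25); f=ff(b); print(h,act(),f)
    if abs(f[0])>8 or np.hypot(f[1],f[2])>5: break
print(status.read_clock())
s=grab_frame("scene")[0]; np.save("pics/s4.npy",s); cv2.imwrite("pics/c7.png",crop(s,255,170,55,50,10)[:,:,::-1])
E
```

```text
[ 0.58  0.15 -3.68] [20.34 -0.86  0.12] 23.0083
14 [13.78 -1.4   0.25] [-0.23 -0.5  -0.09]
11 [10.82 -1.36  0.24] [-0.39  0.14 -0.33]
9 [ 8.88 -1.32  0.25] [ 0.97 -0.44 -0.32]
7 [ 6.9  -1.31  0.21] [ 1.08 -0.85  0.13]
5 [ 4.85 -1.35  0.23] [-0.64 -0.57 -0.86]
3 [ 2.87 -1.33  0.23] [ 0.53 -0.85 -0.6 ]
1.5 [ 1.39 -1.31  0.21] [-0.3  -0.74 -0.2 ]
24.9167
```

View pics/c7.png

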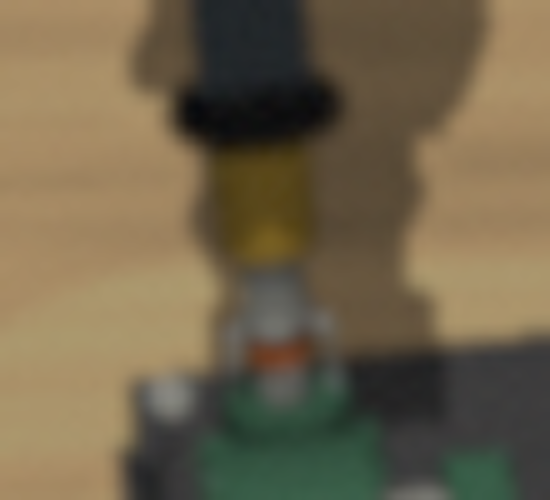

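The nose, at crop (275,320), sits over the nipple between the claws, right at the orange collar, with no side force. Now pressing.

Run:
```python
from h import *
np.set_printoptions(precision=2,suppress=True)
e,l=-1.2,0.2; b=np.load("base.npy")
h=1.5
while h>-11:
    h-=.75; robot.movel(pose(h,e,l),feed=12); f=ff(b); print(round(h,2),act(),f,round(status.read_width(),2))
    if f[0]>22 or np.hypot(f[1],f[2])>10: print("stop");break
print(status.read_clock())
s=grab_frame("scene")[0]; np.save("pics/s5.npy",s); cv2.imwrite("pics/c8.png",crop(s,255,170,55,50,10)[:,:,::-1])
```

```text
0.75 [ 0.73 -1.22  0.22] [-0.21 -0.32  0.19] 29.52
0.0 [-0.03 -1.23  0.21] [-0.32 -0.25 -0.04] 29.94
-0.75 [-0.58 -1.1   0.23] [ 3.17 -0.74  0.23] 29.64
-1.5 [-1.21 -1.08  0.24] [ 6.77 -1.15  0.65] 30.02
-2.25 [-1.84 -1.04  0.22] [ 9.83 -1.89  0.73] 29.74
-3.0 [-2.74 -1.08  0.24] [ 7.86 -1.09 -0.33] 29.77
-3.75 [-3.59 -1.04  0.2 ] [ 9.12 -1.33  0.69] 29.44
-4.5 [-4.86 -1.07  0.2 ] [ 3.03 -0.12  0.51] 30.06
-5.25 [-5.31 -1.1   0.21] [5.3  0.11 0.65] 29.5
-6.0 [-6.14 -1.11  0.19] [4.26 0.07 1.32] 29.48
-6.75 [-6.82 -1.1   0.18] [ 4.64 -0.47  0.56] 29.64
-7.5 [-7.51 -1.11  0.19] [ 4.92 -0.3   1.01] 30.02
-8.25 [-8.24 -1.1   0.2 ] [6.31 0.18 0.67] 29.47
-9.0 [-8.96 -1.12  0.22] [ 7.64 -0.16  1.31] 29.99
-9.75 [-9.67 -1.06  0.16] [ 9.56 -0.1   0.21] 30.03
-10.5 [-10.42  -1.11   0.18] [10.34 -0.55  1.48] 29.57
-11.25 [-11.1   -1.09   0.19] [11.01 -1.08  0.74] 30.07
29.2167
```

View pics/c8.png

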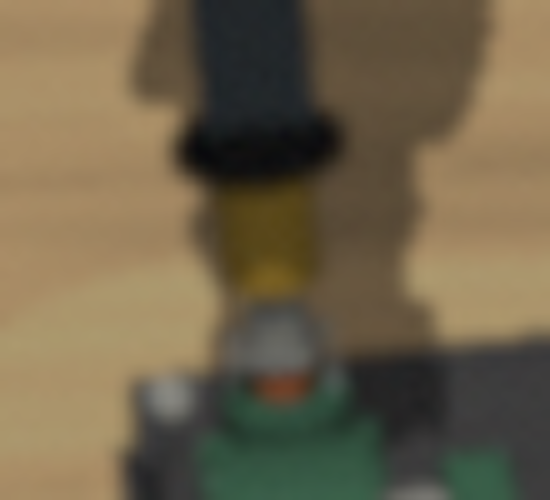

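The snap is clear: force rises to 9.8 N, then drops to 3 N at about 4.5 mm. After that the spring climbs to 11 N, and the collar is about 10.8 mm back and hard against the green boss in the picture. I'll check it holds and hand in.

Run:
```python
from h import *
np.set_printoptions(precision=2,suppress=True)
robot.dwell(.5); print(act(),ff(np.load("base.npy")),status.read_width(),status.read_clock())
job.job_done()
```

```text
[-11.07  -1.07   0.18] [11.32 -0.39  1.12] 30.007245959566607 29.7667
the job is handed in; nothing more can be done
```

The dial is set to the mark, and the grease gun was pressed onto the nipple and still gripped there when I handed the job in at 29.8 s. `job_done()` reports no verdict.

- **Dial:** I turned it about 57° and then 2.3° back. My last camera check put the mark at about 83.1°, the pointer at 82.4° and the finger bar at 84.3°, so it is set to within about 1°. The first turn had gone 1.4–2.7° past the mark.
- **Gun:** I took it from the holder by its grip (jaws at 30 mm, 50 N) and pushed it in along the nipple's axis. The axial force peaked at about 9.8 N, dropped to 3 N at about 4.5 mm when the claws snapped over, then rose along the spring.
- **Final hold:** The collar is about 10.8 mm back, with 11.3 N along the axis and about 1 N sideways. That comes from the tool position after first contact, not a direct reading. The last picture shows the collar against the boss.
- **Disagreement:** The two cameras differed by about 5 mm in x. I used their average, and the gripper forces at the dial and the nose going on without side force agreed with it.
- **Not checked:** I took no new picture of the dial or the other bench items after the gun was seated. The only contacts were the dial, the gun and the nipple.

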